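# Pull the green bin from the interlocked row

## Task

Three white parts bins with coloured handle posts are hooked together side by side in a steel dock. Lift the green-handled bin straight up until it is well clear, leaving the red- and blue-handled bins seated where they are, then lower it into the open cardboard order tray, without dropping it, and let go with it standing upright, flat on the tray floor.

Things in the scene. Friction and masses are not known exactly. Their poses are not given: they have to be found in the camera images.
- bin_green: White open parts bin, body 100 (x) by 60 (y) by 50 mm high, 0.2 to 0.4 kg, brass bushings fixed inside. Origin: centre of its underside; z up, y along the row. GREEN handle post, 22 by 22 mm, on the z axis, top 105 mm above the origin: pinch it from above across either pair of faces, about 80 mm above the origin. It hooks into both neighbours: free after 50 mm of lift straight up. Its place in the row varies.
- bin_red: Same bin, RED post, steel bolts; same origin and axes. Must stay seated. The hook: a T tongue standing 16 mm out of each bin's +y side (neck 12, head 24 mm wide, full height) sits with 2 mm play in a groove of the next bin's -y side, open above and below. The dock's end pieces (58 mm high) hook the outer bins alike.
- bin_blue: Same bin, BLUE post, black grommets; same origin and axes. Must stay seated. The bins stand at 63 mm spacing along their common y axis on the 8 mm thick base of a dark steel dock, 126 by 224 mm, fixed to the table. To carry a bin over its neighbours its underside must pass above their posts, so lift it over 105 mm.
- tray: Open empty cardboard tray, outside 170 (x) by 190 (y) by 35 mm high, walls and floor 5 mm thick, fixed to the table. Origin: centre of its underside, on the table; z up. The bin fits in at any turn about the vertical when set down near the middle.
Things that resemble listed ones, but are neither listed nor needed, are in the scene too. Leave any orange or pink look-alike of the bin_red alone. Leave any turquoise look-alike of the bin_green alone.

How it is judged:
On the way, in this order (a step that is already met when the one before it is completed fails the run):
1. green bin lifted out straight: 45 mm above both neighbours, within 20 mm of the row's line and 10 degrees of upright; neighbours within 20 mm and 10 degrees of their seats (z of bin_green in the frame of bin_red above 0.045 m and z of bin_green in the frame of bin_blue above 0.045 m and x of bin_green in the frame of bin_red between -0.02 and 0.02 m and angle between each of bin_green, bin_red, bin_blue's own z axis and vertical below 0.17 rad and distance of each of bin_red, bin_blue from where it was at the start of the episode below 0.02 m), for 0.1 s.
2. still held by the fingers, the green bin is lowered into the tray: its underside within 20 mm of the tray floor, its middle within 70 mm of the tray's (horizontal distance between bin_green and tray below 0.07 m and angle between bin_green's own z axis and vertical below 0.17 rad and z of bin_green in the frame of tray below 0.025 m and contact force between the fingers and bin_green above 1 N), for 0.05 s.
At the end, for the whole second after the job is handed in: The green bin stands released and at rest flat on the tray floor (underside within 7 mm of it), its middle within 70 mm of the tray's middle, within 10 degrees of upright; the red and blue bins are within 20 mm of where they were and within 10 degrees of upright (horizontal distance between bin_green and tray below 0.07 m and angle between each of bin_green, bin_red, bin_blue's own z axis and vertical below 0.17 rad and z of bin_green in the frame of tray between 0 and 0.012 m and linear speed of bin_green below 0.03 m/s and contact force between the fingers and bin_green below 0.1 N and distance of each of bin_red, bin_blue from where it was at the start of the episode below 0.02 m); the robot touches nothing.
It fails at once if the red or the blue bin is pulled or knocked out of its place (moved more than 30 mm or tipped more than 17 degrees) (distance of any of bin_red, bin_blue from where it was at the start of the episode above 0.03 m or angle between any of bin_red, bin_blue's own z axis and vertical above 0.3 rad).
It also fails if it takes over 42 s, if anything falls off the work surface, if the arm or the gripper's body presses on something with over 40 N, if the wrist force passes 120 N, or if a joint passes its speed limit or range.

## Robot

A 7-joint arm with a two-finger parallel gripper is mounted at the origin on the work surface. World frame = base frame: x ahead of the robot, y to its left, z up, the work surface at z = 0. Lengths are in m, angles in rad, forces in N, time in s.
With the tool pointing down it reaches from about 0.375 to 0.925 m from the base axis. Payload 3.1 kg.
Tool frame: the origin (TCP) lies between the finger pads; the fingertips stand 19 mm ahead of it and the grasp point (between the pads) is the TCP; z points along the fingers, y is the direction in which the jaws open and shut (so a half turn about z gives the same grasp; the last joint's range is limited). The gripper opens to 85 mm and grips with 20 to 120 N. Pads are 22 mm wide; open, the fingers measure 114 mm over their backs; the gripper's body (76 mm by 85 mm) begins 54 mm behind the grasp point. The pads swing forward as they close: fully open they stand 13 mm farther back than shut.
Start: joints at [1.065, 0.383, 0.044, 1.598, -0.018, 1.161, -0.05], TCP at [0.258, -0.597, 0.25] pointing down, gripper open.
Joint ranges: [-2.61, 2.61], [-0.41, 2.15], [-1.48, 1.57], [0, 2.5], [-1.57, 4.71], [0.05, 1.97], [-2.85, 2.85]. Speed limits (rad/s): [2.79, 2.79, 3.14, 3.14, 3.14, 3.14, 3.14].

## Interface

Orientations are given as a unit quaternion [x, y, z, w].
In Python, from bench import move_ptp, movel, move_j, move_gripper, pause, inverse_kinematics, read_camera, camera_params, MotionError, sign_off, look_for, tip_of, read_time_s, read_qpos, read_joint_vel, read_effort, read_eef_pos, read_tcp_rot, read_ft_force, read_ft_torque, read_finger_gap gives the robot as it stands. Calls block until the motion is done:
- move_ptp(position, orientation): joint-space move of the TCP to a pose.
- movel(position, orientation=None, speed=0.15): straight line of the TCP; orientation=None keeps the orientation; speed is the mean speed in m/s.
- move_j(angles): joint-space move.
- move_gripper(opening, effort=None): finger opening in m; effort is the grip in N (None keeps the last); returns when the fingers have stopped.
- pause(seconds).
- inverse_kinematics(position, orientation): joint angles nearest the present ones, or None.
- read_camera(name): name is "scene" or "top" or "wrist"; returns the picture (480x640x3 uint8, red, green, blue); there is no depth.
- camera_params(name): a dict with "K" (3x3 intrinsics, pixels), "dist_coeffs" ([k1, k2, p1, p2, k3] as OpenCV has them; the pictures are not rectified), "camera_from_world" (4x4, takes a point from world to camera coordinates). Camera axes: x right, y down, z forward; pixel columns grow to the right and rows downward; lengths in m; the calibration is good to about 2 mm. A picture is of the moment at which its call begins: read the wrist's pose just before it. camera_params takes no time and is no camera call; for the wrist camera it gives the pose at the moment of the call.
A pose or a line that the arm cannot do raises MotionError and nothing moves.
- sign_off(): hands the job in, once; it reports no verdict.
Trained networks look in the newest picture that a camera, given by its name, has taken for a name from the list of things; names that differ only in an ending like _2 or _b are one class to them, and where a whole thing is asked for, a point or a joint stands for the part that bears it (a point fixed in the world has none). Each returns a list of dicts, best first, with "confidence" (0 to 1); they miss things now and then, are a little off and sometimes report something else, mostly with a low value. They report only what shows in the picture. A call takes as long as a camera call. They do not tell look-alikes from the thing itself.
- look_for(camera, name): "at" ([column, row] in pixels, amid what is visible of it).
- tip_of(camera, name): "at" ([column, row] in pixels: a listed point, or the origin of a listed thing).
Readings, each from a call of its own:
- read_time_s(): time.
- read_qpos(): joint angles.
- read_joint_vel(): joint speeds.
- read_effort(): joint torques, N m.
- read_eef_pos(): TCP position.
- read_tcp_rot(): TCP orientation.
- read_ft_force(): force on the tool from outside, world axes, zero at the start.
- read_ft_torque(): the same for the moment, N m.
- read_finger_gap(): finger opening in m.
Only numpy, scipy, OpenCV 4.12 (cv2) and the standard library are available. Lean on these libraries where they do the work, as an engineer would, in place of code of your own. Each camera call takes 0.05 s, during which the arm holds its last target.

## Working session

There is one attempt and no reset: what is moved stays moved. The work goes in short steps, each a Python script; the robot and the scene stay as the last script left them, time stands still between calls to the robot, and variables do not carry over. Pictures are saved under pics/ and viewed, and the job is handed in when it is done.

```bash
mkdir -p pics; ls
python3 - <<'E'
from bench import *
import cv2
print(read_time_s())
for c in ["scene","top","wrist"]:
    im=read_camera(c); cv2.imwrite(f"pics/{c}0.png",im[:,:,::-1])
    p=camera_params(c); print(c,p["K"],p["dist_coeffs"],p["camera_from_world"])
    for n in ["bin_green","bin_red","bin_blue","tray"]:
        print(n,[(d["at"],round(d["confidence"],2)) for d in look_for(c,n)],[(d["at"],round(d["confidence"],2)) for d in tip_of(c,n)])
print(read_tcp_rot(),read_time_s())
E
```

```text
pics
0.0
scene [[555.49129047   0.         326.16935241]
 [  0.         555.49129047 238.52660441]
 [  0.           0.           1.        ]] [-0.05058223  0.          0.          0.          0.        ] [[ 0.19996587  0.97968027  0.0154988  -0.1493101 ]
 [ 0.75355793 -0.14366271 -0.6414916  -0.28227624]
 [-0.62623006  0.13995567 -0.76697348  1.34318704]
 [ 0.          0.          0.          1.        ]]
bin_green [([369.6, 296.1], 0.95), ([466.3, 168.8], 0.77), ([238.1, 235.3], 0.66)] [([364.5, 303.8], 0.63), ([240.0, 243.9], 0.59), ([464.3, 178.8], 0.59)]
bin_red [([441.2, 304.4], 0.77), ([325.0, 217.6], 0.64)] [([436.0, 310.9], 0.97), ([320.6, 225.4], 0.97), ([418.4, 220.6], 0.76)]
bin_blue [([405.0, 301.5], 0.93)] [([402.1, 312.3], 0.79)]
tray [([205.6, 341.5], 0.56)] [([209.9, 343.7], 0.58)]
top [[438.95223075   0.         325.80517586]
 [  0.         438.95223075 243.121204  ]
 [  0.           0.           1.        ]] [-0.05204641  0.          0.          0.          0.        ] [[ 0.00243244 -0.99995924 -0.00869476  0.04111847]
 [-0.99361395 -0.00143599 -0.112824    0.444826
[... 488 characters left out ...]
.8], 0.79)]
tray [([412.8, 189.9], 0.89), ([296.3, 193.1], 0.35)] [([411.7, 189.1], 0.94), ([249.2, 179.8], 0.2)]
wrist [[405.90610109   0.         320.51773417]
 [  0.         405.90610109 236.05466164]
 [  0.           0.           1.        ]] [-0.03248985  0.          0.          0.          0.        ] [[ 3.96589009e-01 -9.17996208e-01 -3.47624727e-04 -6.50122185e-01]
 [-8.83249139e-01 -3.81680865e-01  2.72379652e-01 -3.62369937e-02]
 [-2.50176170e-01 -1.07715737e-01 -9.62189796e-01  3.80032577e-01]
 [ 0.00000000e+00  0.00000000e+00  0.00000000e+00  1.00000000e+00]]
bin_green [] []
bin_red [] []
bin_blue [] []
tray [] []
[9.79281955e-01 2.02501487e-01 3.56587382e-06 1.74030041e-05] 1.35
```

View pics/scene0.png

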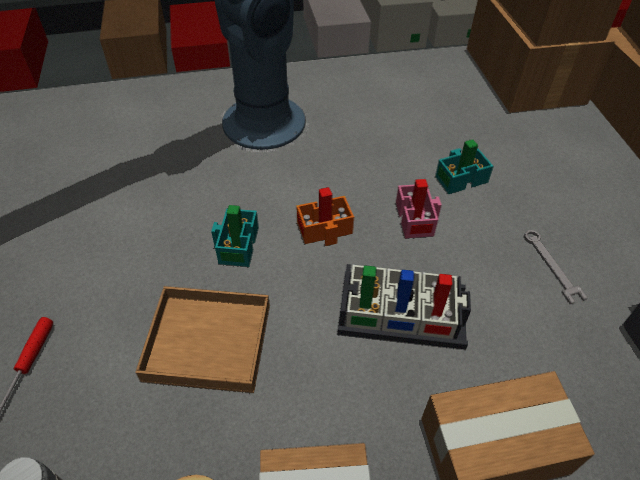

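View pics/top0.png

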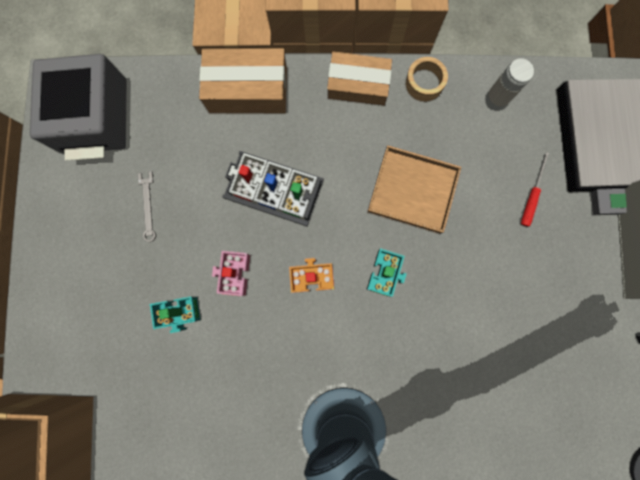

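The top view shows the dock's row as red (246,172), blue (271,181), green (297,189), so green is the end bin on the −y side. The tray is at (415,190). The turquoise, orange and pink look-alikes stand closer to the robot.

```bash
cat > h.py <<'E'
from bench import *
import numpy as np, cv2
from scipy.spatial.transform import Rotation as R
def ray(p,px):
    q=cv2.undistortPoints(np.array([[px]],float),np.array(p["K"]),np.array(p["dist_coeffs"]))[0,0]
    T=np.array(p["camera_from_world"]);Rm=T[:3,:3]
    c=-Rm.T@T[:3,3]; d=Rm.T@np.array([q[0],q[1],1]); return c,d/np.linalg.norm(d)
def onz(p,px,z):
    c,d=ray(p,px); return c+d*(z-c[2])/d[2]
def proj(p,X):
    T=np.array(p["camera_from_world"])
    r,_=cv2.Rodrigues(T[:3,:3]); return cv2.projectPoints(np.array(X,float).reshape(-1,3),r,T[:3,3],np.array(p["K"]),np.array(p["dist_coeffs"]))[0][:,0]
def down(yaw): # tool z down, tool y axis at angle yaw in the world xy
    y=np.array([np.cos(yaw),np.sin(yaw),0]);z=np.array([0,0,-1.]);x=np.cross(y,z)
    return R.from_matrix(np.c_[x,y,z]).as_quat()
def tri(rs):
    A=np.zeros((3,3));b=np.zeros(3);
    for c,d in rs:
        M=np.eye(3)-np.outer(d,d);A+=M;b+=M@c
    return np.linalg.solve(A,b)
E
python3 - <<'E'
from h import *
t=camera_params("top");s=camera_params("scene");w=camera_params("wrist")
for n,a,b in [("g",(297,193.2),(364.5,303.8)),("r",(249.1,179.6),(436,310.9)),("b",(272.4,187.8),(402.1,312.3))]:
    print(n,onz(t,a,.008),onz(s,b,.008),tri([ray(t,a),ray(s,b)]))
print("tray",onz(t,(411.7,189.1),0.003),onz(s,(209.9,343.7),.003))
print("traycorners top z=.035",[onz(t,c,.035)[:2].round(3) for c in [(388,148),(461,164),(441,231),(369,212)]])
c,d=ray(w,(320,240));print("wcam",c,d, R.from_quat(read_tcp_rot()).as_matrix().T@(c-np.array(read_eef_pos())),read_eef_pos(),R.from_quat(read_tcp_rot()).as_matrix())
E
```

```text
g [0.57172423 0.1141743  0.008     ] [0.55863445 0.10892996 0.008     ] [0.56775407 0.10945607 0.02204722]
r [0.60665292 0.23476623 0.008     ] [0.59806378 0.23157897 0.008     ] [0.60357103 0.23062633 0.01726082]
b [0.58553391 0.17581928 0.008     ] [0.58910442 0.17070576 0.008     ] [0.58628237 0.17440791 0.00286235]
tray [ 0.58370687 -0.17253399  0.003     ] [ 0.58446183 -0.17093753  0.003     ]
traycorners top z=.035 [array([ 0.679, -0.11 ]), array([ 0.639, -0.289]), array([ 0.473, -0.235]), array([ 0.519, -0.062])]
wcam [ 0.32089906 -0.56970306  0.37528407] [-0.25927206 -0.11021724 -0.95949474] [ 0.06863832  0.00024368 -0.12498196] [ 0.25779513 -0.59670623  0.2503021 ] [[ 9.17986295e-01  3.96612104e-01  1.40322602e-05]
 [ 3.96612104e-01 -9.17986295e-01 -3.26407063e-05]
 [-6.42766417e-08  3.55290853e-05 -9.99999999e-01]]
```

Run:
```python
from h import *
for k in (-.29,-.29+np.pi):
    print(k,inverse_kinematics([.568,.112,.28],down(k)))
q0=np.array(read_qpos())
k=min((-.29,-.29+np.pi),key=lambda k:abs(inverse_kinematics([.568,.112,.28],down(k))[6]) )
move_ptp([.568,.112,.28],down(k)); print(k,read_eef_pos(),read_time_s())
p=camera_params("wrist");im=read_camera("wrist");cv2.imwrite("pics/w1.png",im[:,:,::-1])
np.savez("w1.npz",**{a:np.array(b) for a,b in p.items()})
for n in ["bin_green","bin_red","bin_blue"]:
    print(n,[(d["at"],round(d["confidence"],2),onz(p,d["at"],.008)) for d in tip_of("wrist",n)])
```

```text
-0.29 [ 0.32467449  0.30063165 -0.70192015  1.7119274   0.20625308  1.20442801
 -0.71952616]
2.851592653589793 [ 0.68742082  0.50735282 -1.23695658  1.69839232  0.49681393  1.29830506
  2.20107274]
-0.29 [0.56842477 0.11025882 0.27976807] 4.0833
bin_green [([312.0, 192.3], 0.79, array([0.56046658, 0.11370568, 0.008     ])), ([214.6, 407.0], 0.75, array([ 0.37773424, -0.09418602,  0.008     ]))]
bin_red [([316.3, 57.4], 0.95, array([0.60058428, 0.23094678, 0.008     ])), ([142.9, 278.8], 0.91, array([0.36271981, 0.07754404, 0.008     ])), ([72.2, 99.0], 0.73, array([0.37050811, 0.26417852, 0.008     ]))]
bin_blue [([315.7, 126.1], 0.59, array([0.58239589, 0.17312539, 0.008     ]))]
```

View pics/w1.png

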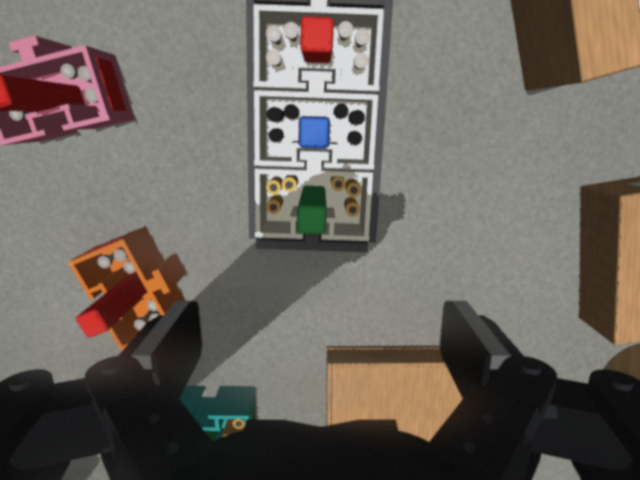

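Run:
```python
import cv2
im=cv2.imread("pics/w1.png")[0:260,235:395]
cv2.imwrite("pics/w1c.png",cv2.resize(im[0:260],None,fx=2.3,fy=2.3,interpolation=cv2.INTER_CUBIC))
cv2.imwrite("pics/w1g.png",cv2.resize(im[150:260],None,fx=5,fy=5,interpolation=cv2.INTER_CUBIC))
```

```text
(no output)
```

View pics/w1c.png

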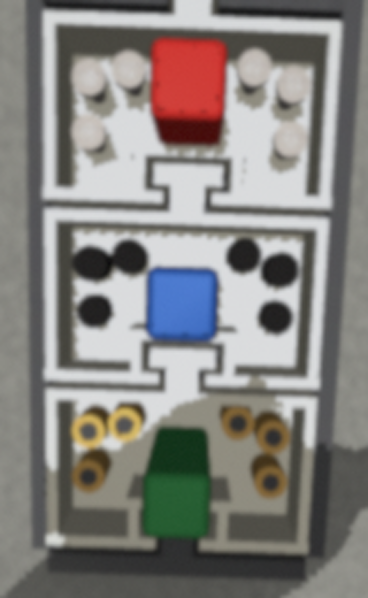

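View pics/w1g.png

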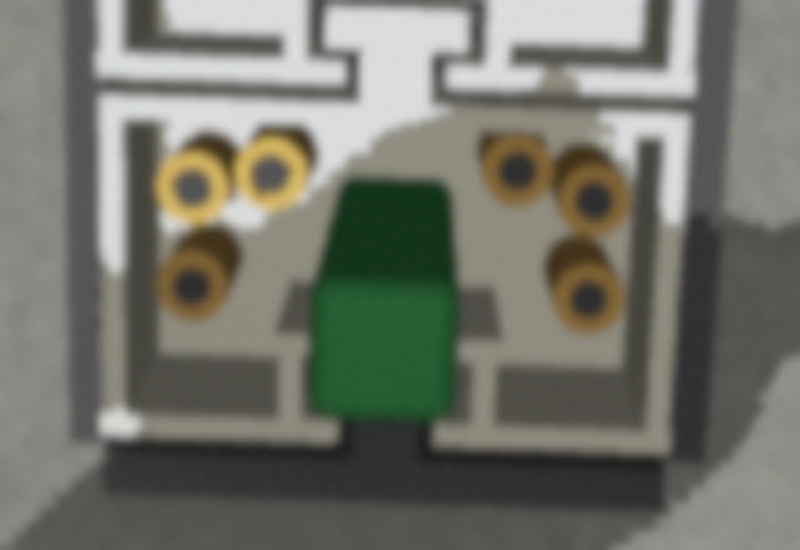

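Run:
```python
from h import *
p=dict(np.load("w1.npz"))
g=onz(p,(311.7,219.8),.113);r=onz(p,(317.4,34.8),.113);b=onz(p,(313.7,132.2),.113)
print(g,b,r,np.linalg.norm(r-g),np.linalg.norm(b-g))
d=(r-g)/np.linalg.norm(r-g);print("yaw x axis",np.arctan2(-d[0],d[1]))
# rim corners green
x=[onz(p,(235+a/5,150+c/5),.058) for a,c in [(100,435),(672,455),(100,95),(690,112)]]
print(x,np.linalg.norm(x[1]-x[0]),[np.arctan2(*(v[1::-1])) for v in (x[1]-x[0],x[3]-x[2])],np.mean(x,0))
```

```text
[0.5615139  0.11069885 0.113     ] [0.58133982 0.17037842 0.113     ] [0.60201113 0.22958559 0.113     ] 0.12559492105817793 0.06288654786404897
yaw x axis -0.32830943025107007
[array([0.50361589, 0.09790461, 0.058     ]), array([0.60004959, 0.06495394, 0.058     ]), array([0.52345067, 0.15468764, 0.058     ]), array([0.61868063, 0.12295173, 0.058     ])] 0.10190782941946853 [np.float64(-0.329254830493368), np.float64(-0.32168056715971877)] [0.56144919 0.11012448 0.058     ]
```

The rim gives nearly the same centre as the post (within 0.6 mm), and the post spacing comes out at 62.9 and 125.6 mm against 63 and 126 mm. I'll grasp at (0.5615, 0.1105, 0.088), with the jaws along the bin's x axis.

Run:
```python
from h import *
q=down(-.328)
print(read_eef_pos(), read_ft_force())
movel([.5615,.1105,.16],q,speed=.12)
move_gripper(.06,60)
print(read_eef_pos())
movel([.5615,.1105,.088],q,speed=.06); print(read_eef_pos(),read_ft_force())
move_gripper(0,60); print(read_finger_gap(),read_ft_force(),read_ft_torque(),read_eef_pos(),read_time_s())
```

```text
[0.56815565 0.1112839  0.27989174] [0.05511235 0.10822632 0.29112039]
[0.56169384 0.11053953 0.16032549]
[0.56192807 0.11066323 0.08850834] [-0.0753703   0.58002911 -0.38202879]
0.021298275568829773 [-1.6179762  -0.06152527  1.6081519 ] [-0.05604259  0.10118434 -0.03409672] [0.56147884 0.11061437 0.08833474] 7.5833
```

```bash
python3 - <<'E'
from h import *
q=down(-.328)
for z in (.1,.12,.14,.16,.18,.21,.235):
    movel([.5615,.1105,z],q,speed=.05); f=np.array(read_ft_force()); print(z,f.round(2),round(read_finger_gap(),4))
    if abs(f).max()>25: break
print(read_eef_pos(),read_time_s())
for c in ["scene","top"]:
    im=read_camera(c); cv2.imwrite(f"pics/{c}2.png",im[:,:,::-1])
E
python3 -c "
import cv2,numpy as np
a=cv2.imread('pics/scene2.png')[120:400,280:520];b=cv2.imread('pics/top2.png')[120:330,200:480]
cv2.imwrite('pics/l2.png',np.hstack([cv2.resize(a,(400,467)),cv2.resize(b,(390,467))]))"
```

```text
0.1 [-0.48 -0.06 -3.26] 0.0214
0.12 [ 0.33  0.03 -3.02] 0.0213
0.14 [-1.26  1.27 -3.1 ] 0.0214
0.16 [-0.16 -0.41 -3.27] 0.0214
0.18 [-0.2  -0.07 -4.06] 0.0213
0.21 [ 0.36 -0.3  -3.55] 0.0212
0.235 [-0.68  0.07 -4.03] 0.0213
[0.56152462 0.11048079 0.23520627] 11.575
```

View pics/l2.png

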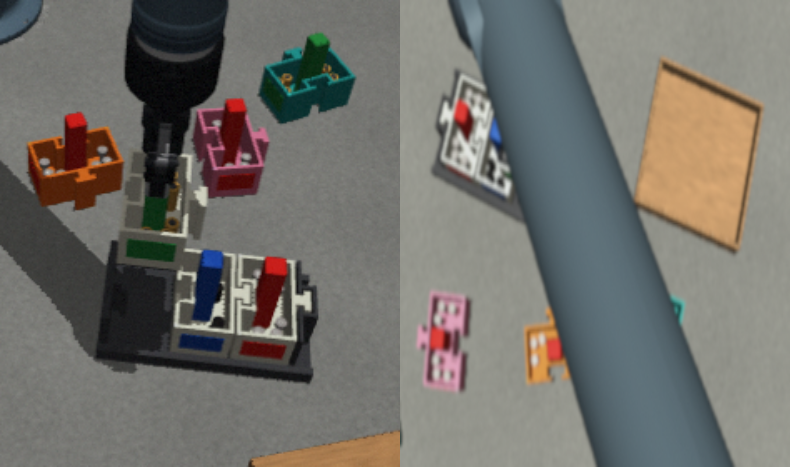

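The left panel shows green held upright and well clear of the dock, with blue and red still seated. Next I'll move to the tray.

```bash
python3 - <<'E'
from h import *
q=down(-.25)
movel([.579,-.174,.235],q,speed=.12)
print(read_eef_pos(),read_finger_gap(),read_ft_force(),read_time_s())
p=camera_params("wrist");im=read_camera("wrist");cv2.imwrite("pics/w3.png",im[:,:,::-1])
im=read_camera("scene"); cv2.imwrite("pics/s3.png",im[:,:,::-1])
E
python3 -c "
import cv2,numpy as np
a=cv2.imread('pics/w3.png');b=cv2.imread('pics/s3.png')[120:420,100:500]
cv2.imwrite('pics/l3.png',np.hstack([cv2.resize(a,(400,300)),cv2.resize(b,(400,300))]))"
```

```text
[ 0.57908157 -0.1731518   0.23504069] 0.02134028105484742 [ 0.01436038 -0.84572416 -3.78440751] 14.2
```

View pics/l3.png

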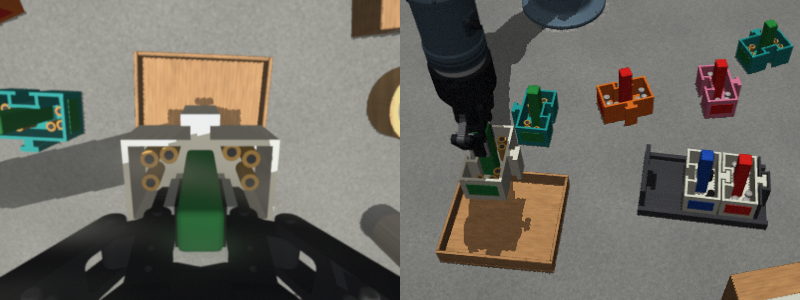

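The bin hangs upright and square over the tray, with blue and red seated in the dock. I'll lower it now.

```bash
python3 - <<'E'
from h import *
P=[.579,-.174]
movel(P+[.12],speed=.1); movel(P+[.090],speed=.04)
f0=np.array(read_ft_force())[2]
for z in np.arange(.0885,.080,-.0015):
    movel(P+[z],speed=.02); pause(.1); f=np.array(read_ft_force()); print(round(z,4),f.round(2),read_eef_pos())
    if f[2]-f0>3: break
pause(.2); print(read_finger_gap(),read_time_s())
im=read_camera("scene"); cv2.imwrite("pics/s4.png",im[:,:,::-1])
move_gripper(.06); print(read_finger_gap())
e=read_eef_pos(); movel([e[0],e[1],.15],speed=.08); movel([e[0],e[1],.27],speed=.15)
move_ptp([.40,-.35,.3],down(-.25)) if inverse_kinematics([.40,-.35,.3],down(-.25)) is not None else None
p=camera_params("top")
for c in ["scene","top","wrist"]:
    im=read_camera(c); cv2.imwrite(f"pics/{c}5.png",im[:,:,::-1])
    for n in ["bin_green","bin_red","bin_blue","tray"]: print(c,n,[(d["at"],round(d["confidence"],2),onz(camera_params(c),d["at"],.008)[:2].round(3)) for d in tip_of(c,n)])
print(read_time_s())
E
python3 -c "
import cv2,numpy as np
a=cv2.imread('pics/scene5.png')[120:420,100:500];b=cv2.imread('pics/top5.png')[100:330,200:500]
cv2.imwrite('pics/l5.png',np.hstack([cv2.resize(a,(400,300)),cv2.resize(b,(391,300))]))"
```

```text
0.0885 [-0.09 -0.47 -3.51] [ 0.57909331 -0.17400054  0.08865434]
0.087 [-0.62  0.77 -2.87] [ 0.57897729 -0.17401304  0.0869659 ]
0.0855 [ 0.81 -0.05 -4.03] [ 0.57893382 -0.17395571  0.08543469]
0.084 [-4.08  1.48  5.19] [ 0.57896334 -0.17397515  0.08539526]
0.021007304028814882 18.1
0.0601451730594648
scene bin_green [([203.3, 337.0], 0.92, array([ 0.572, -0.181])), ([464.4, 179.7], 0.92, array([0.287, 0.403])), ([238.1, 244.4], 0.59, array([ 0.377, -0.101]))]
scene bin_red [([436.6, 311.6], 0.88, array([0.6  , 0.232])), ([324.6, 227.1], 0.82, array([0.365, 0.075])), ([415.7, 220.3], 0.71, array([0.382, 0.261]))]
scene bin_blue [([399.7, 310.3], 0.71, array([0.584, 0.168]))]
scene tray []
top bin_green [([382.3, 268.2], 0.92, array([ 0.385, -0.096])), ([178.3, 312.1], 0.77, array([0.277, 0.401])), ([411.7, 186.4], 0.59, array([ 0.589, -0.172]))]
top bin_red [([313.8, 274.6], 0.94, array([0.37 , 0.071])), ([250.9, 180.6], 0.88, array([0.604, 0.23 ])), ([235.9, 274.2], 0.73, array([0.37 , 0.262]))]
top bin_blue []
top tray [([412.0, 190.4], 0.59, array([ 0.579, -0.172]))]
wrist bin_green []
wrist bin_red []
wrist bin_blue []
wrist tray []
22.275
```

View pics/l5.png

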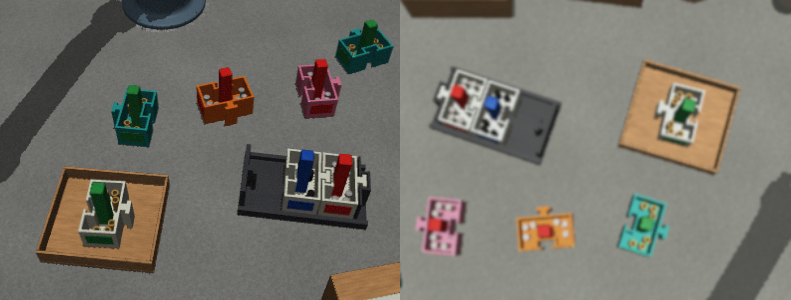

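The green bin stands upright in the middle of the tray. Red and blue are seated, and the robot is clear of everything.

```bash
python3 -c "
from bench import *
print(read_ft_force(),read_time_s()); sign_off()"
```

```text
[-0.0062399   0.54344377  0.14828613] 22.275
the job is handed in; nothing more can be done
```

The green bin is in the tray, and I handed the job in at about 22 s of the 42 s limit. `sign_off` gives no verdict, so success rests on my own checks.

- **Lift:** I pinched the green post across the bin's x faces and raised it about 147 mm straight up. Sideways force stayed around 1 N, so the hooks did not drag, and the camera showed red and blue still seated.
- **Placing:** I carried the bin to the tray and lowered it until the wrist force showed floor contact. That came at TCP height 0.0854 m, which matches the expected 0.0853 m. I then opened the gripper and moved the arm well away.
- **Last pictures:** The green bin stands upright near the tray's middle, within about 15 mm by either camera. The red bin is within about 3 mm of its earlier estimate from the same camera.
- **Checks that failed or disagreed:**
  - The network did not find the blue bin in the last top picture. The scene picture put it about 5 mm from its earlier estimate, which is within detection error, and it looks seated in both pictures.
  - The tray was not found in the last scene picture.
  - The last wrist picture showed none of the bins or the tray.

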